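Square a counting plate in the corner, load it in the reader and latch the cover

TASK

Get the metal counting plate into the reader. First slide it gently on the flat tray until it lies flush along the side fence and, still flush, comes up against the end stop, so that it can be gripped true; then pick it up from there and lay it flat in the reader's nest. Let go of it and push the reader's cover shut until the latch snaps; do not force the plate against the fence or stop, and leave everything else on the bench where it is.

Things in the scene. Friction and masses are not known exactly. Their poses are not given: they have to be found in the camera images.
- plate: Counting plate: flat metal rectangle 86 (its x) x 54 (its y) x 8 mm with two glass windows on top, 0.1 kg nominal (mass varies). Origin: centre of its underside; z up. Same after a half turn. It starts askew on the tray, up to 0.2 rad from the tray's axes, clear of fence and stop.
- tray: Grey squaring tray fixed to the bench, flat bed 188 (x, from -92 to +96) x 140 (y, from -79 to +61) mm; origin under the bed, bed top at z = 6 mm. Its x axis points roughly away from the robot (yaw up to 0.3), y to the left. A plate flush with the side fence has its centre at tray y = +3 mm and its x axis along the tray's x. The plate's origin lies at tray z = 6 mm.
- side_fence (a point): Far end of the side fence's long bar, on its face at bed level: tray (-11, 30, 6) mm. The face looks to tray -y (to the right), runs along tray x from -86 to -11 mm, is 8 mm high; the bar is 10 mm thick. After a 53 mm gap for a finger a round post (10 mm in diameter, 8 mm high) at tray x = 47 mm touches the same line.
- stop_rail: Slotted rail on the tray's bed, origin at tray (69, 3, 6) mm, tray axes. It carries the end stop: metal block 30 mm wide, 8 mm high, with a dark clamp screw (15 mm high). Its face looks to tray -x and stands anywhere from 51 to 67 mm in tray x (not reported: feel or see), so a plate against it has its centre at tray x 8 to 24 mm. It will not slip; over 35 N on the plate is forcing.
- reader: White reader housing fixed to the bench, 176 (x) x 118 (y) x 20 mm; origin under its centre; x points roughly away from the robot (yaw up to 0.3), y to the left. Two hinge posts 41 mm high at x = 70, y = +-48 mm carry a see-through cover, which stands open at the far side.
- nest (a point): Centre of the nest's floor, 20 mm above the bench, axes as the reader; the seated plate's origin lies here, its long side along x (either way round). Inside 90 x 58 mm (2 mm play all round), bounded by rails 5 mm high at both ends and near the four corners; the middle 54 mm of both long sides is open for fingers.
- strike_bar (a point): Top middle of the latch's strike on the reader: steel bar 40 mm wide (y), 8 mm deep, top 40 mm above the bench, at the near end (reader x = -76 mm).
- lid_hinge (a point): Middle of the cover's hinge line, at reader (70, 0, 34) mm. The hinge line runs along the reader's y.
- press_point (a point): On the cover's outer face, 115 mm from the hinge line, in the middle: where to push it shut. When shut it lies on top, 37 mm above the bench.
- lid (a joint): Angle of the cover (140 mm long from the hinge line, 84 wide, 6 thick, hinge line in its mid-plane): 0 shut and latched, 1.57 upright, starts at 1.7 to 1.95, leaning away from the robot; shuts towards the robot. Light friction holds it open; below about 0.8 it sinks by itself and rests on the latch at about 0.05 to 0.1, to be pressed past it with some 5 to 15 N near its front edge.
- latch_bolt (a joint): Bevelled spring bolt under the cover's front edge: 0 sprung out, grows to 4 mm when the strike pushes it back, returns to 0 when it has snapped under the strike.
- tally: Bystander: round metal hand tally counter, 76 x 56 x 20 mm, left of the reader.
- oil: Bystander: small brown bottle with black cap, 25 mm across, 61 mm high, beyond the gap between tray and reader.
- tweezers: Bystander: white metal tweezers, 13 x 124 x 8 mm, lying right of the tray.
- culture_dish: Bystander: covered round dish, 59 mm across, 15 mm high, right of the tray.
Things that resemble listed ones, but are neither listed nor needed, are in the scene too. What is shaped like the plate but turquoise is not meant.

How it is judged:
By the outcome, as a careful person would: the job done as asked, in the order asked, and still so for the second after the job is handed in, with the robot touching nothing.
It also fails if it takes over 72 s, if anything falls off the work surface, if the arm or the gripper's body presses on something with over 40 N, if the wrist force passes 120 N, or if a joint passes its speed limit or range.

ROBOT

A 6-joint arm with a two-finger parallel gripper is mounted at the origin on a cart in front of the work surface, level with it; the furniture and walls round the work are solid. World frame = base frame: x ahead of the robot, y to its left, z up, the work surface at z = 0. Lengths are in mm, angles in rad, forces in N, time in s.
With the tool pointing down it reaches from about 300 to 1000 mm from the base axis. Payload 5.1 kg.
Tool frame: the origin (TCP) lies on the mounting face of the last link; the fingertips stand 190 mm ahead of it and the grasp point (between the pads) lies 171 mm ahead of it (bot.grip_point_offset is the z of the grasp point in the tool frame, in mm); z points along the fingers, y is the line along which they close (so a half turn about z gives the same grasp; the last joint's range is limited). The gripper opens to 95 mm and grips with 3 to 60 N. Pads are 20 mm wide; open, the fingers measure 119 mm over their backs; the gripper's body (75 mm by 180 mm) begins 59 mm behind the grasp point.
Start: joints at [-1.422, 0.124, 1.65, -0, 1.367, -0.083], TCP at [149.292, -632.612, 404.756] pointing down, gripper open.
Joint ranges: [-2.61, 2.61], [-1.02, 2.33], [0.03, 2.71], [-1.35, 4.49], [0.32, 2.68], [-2.91, 2.91]. Speed limits (rad/s): [2.57, 2.57, 3.14, 3.14, 3.14, 3.14].

INTERFACE

Orientations are given as a unit quaternion [x, y, z, w].
In Python, from workcell import bot gives the robot as it stands.
- The arm moves only by the tool arm_command, never from a script. Its argument "commands" is a list of rows, each a list of 5 numbers: the shift along the tool's x, y, z in cm, then the turn about the tool's z in degrees, then the finger opening in cm, from 0 to 9.51. In form: [[tx, ty, tz, turn, gripper], ...]. A call has 1 to 10 rows; each row shifts and turns the commanded pose from where the row before left it, along the tool's axes as they then stand; what a row does not reach is not made up. A row lasts 1/8 s, in which the tool goes at most 62.5 mm and 10.7 degrees, less where a joint would pass 70% of its speed; a pose out of reach is approached as far as the arm can. A call is refused whole if a number of a shift passes 6.25 or a number of a turn 10.7, either way. A call with a gripper value outside its range is refused whole. The fingers move at their own pace and stop on an object; "squeeze" is the grip in N (left out, the last holds). Time passes only in rows, so rows that do not move let the fingers close. It gives the time, the measured TCP pose, the force, the opening and the grip force at its end, in the units of the state.
- bot.read_state(): the state, without advancing time (a new reading comes with each control period).
- bot.snapshot(name): name is "side" or "top"; returns a dict with "img" (420x560x3 uint8, blue, green, red), "z_map" (420x560 float32, mm along the optical axis (not along the pixel's ray), 0 where there is no reading), "camera_matrix" (3x3 intrinsics, pixels), "k1" (the pictures are not rectified: a ray, as slopes to the right and down, at radius r is drawn at 1 + k1 r^2 times it, then the intrinsics apply), "T" (4x4, takes a point from camera to world coordinates). Camera axes: x right, y up, looking along -z (the intrinsics and any distortion apply to the point x, -y, -z); pixel columns grow to the right and rows downward; lengths in mm; the calibration is good to about 2 mm. A picture is of the moment at which its call begins.
- bot.finish_job(): hands the job in; it is judged then, once.
The state is a dict: "clock": time; "joint_positions": joint angles; "qd": joint speeds; "effort": joint torques, N m; "ee_pos": TCP position; "eef_rot": TCP orientation; "ft_force": force on the tool from outside, world axes, zero at the start; "torque": the same for the moment, N m; "grip_width": opening from 0.0 (shut) to 1.0 (fully open); "gripper_force": force on a finger pad.
Only numpy, scipy, OpenCV 4.12 (cv2) and the standard library are available. Lean on these libraries where they do the work, as an engineer would, in place of code of your own. Each camera call takes 0.05 s, during which the arm holds its last target. There are 200 camera calls.

## Working session

There is one attempt and no reset: what is moved stays moved. The work goes in short steps, Python scripts to look and compute and a tool call to move; the robot and the scene stay as the last step left them, time stands still between calls to the robot, and variables do not carry over. Pictures are saved under pics/ and viewed, at most 10 in all, crops included, and the job is handed in when it is done.

Besides the shell and the picture viewer there is one more tool, called after "Request:" as a command line: name --pt "numbers of a row" for each row, then --argument value for the rest. arm_command: Moves the arm, as the interface text tells. Its arguments: {"type":"object","properties":{"commands":{"type":"array","items":{"type":"array","items":{"type":"number"}}},"squeeze":{"type":"number"}},"required":["commands"]}

```bash
mkdir -p pics; ls; cat > h.py <<'E'
import numpy as np, cv2, pickle
from workcell import bot
def snap(n,f=None):
    s=bot.snapshot(n)
    if f: cv2.imwrite(f'pics/{f}.png',s['img'])
    pickle.dump(s,open(f'{n}.pkl','wb')); return s
def load(n): return pickle.load(open(f'{n}.pkl','rb'))
def ray(s,uv):
    K=np.array(s['camera_matrix'],float);k=s['k1']
    p=cv2.undistortPoints(np.array(uv,float).reshape(-1,1,2),K,np.array([k,0,0,0.])).reshape(-1,2)
    d=np.c_[p[:,0],-p[:,1],-np.ones(len(p))]; T=np.array(s['T'])
    return T[:3,3],d@T[:3,:3].T
def atz(s,uv,z):
    o,d=ray(s,uv); z=np.broadcast_to(z,len(d)); return o+d*((z-o[2])/d[:,2])[:,None]
def depth(s,uv):
    o,d=ray(s,uv); zz=np.array([s['z_map'][int(round(v)),int(round(u))] for u,v in uv]); return o+d*zz[:,None]
def proj(s,P):
    T=np.array(s['T']);q=(np.atleast_2d(P)-T[:3,3])@T[:3,:3]
    x=q[:,0]/-q[:,2];y=-q[:,1]/-q[:,2];r=1+s['k1']*(x*x+y*y);K=s['camera_matrix']
    return np.c_[K[0][0]*x*r+K[0][2],K[1][1]*y*r+K[1][2]]
def tri(sa,ua,sb,ub):
    o1,d1=ray(sa,[ua]);o2,d2=ray(sb,[ub]);d1=d1[0];d2=d2[0]
    t=np.linalg.lstsq(np.c_[d1,-d2],o2-o1,rcond=None)[0];a=o1+d1*t[0];b=o2+d2*t[1]
    return (a+b)/2,np.linalg.norm(a-b)
E
python3 - <<'E'
from h import *
for n in('top','side'):
    s=snap(n,n); print(n,s['camera_matrix'],s['k1'],np.round(s['T'],3).tolist())
st=bot.read_state(); print(st, bot.grip_point_offset)
E
```

```text
pics
top [[528.12632029   0.         273.65060413]
 [  0.         528.12632029 210.82188168]
 [  0.           0.           1.        ]] -0.13559571861084432 [[0.215, 0.928, -0.303, -74.581], [-0.977, 0.203, -0.07, -0.261], [-0.003, 0.311, 0.95, 1836.058], [0.0, 0.0, 0.0, 1.0]]
side [[491.29426947   0.         274.23823838]
 [  0.         491.29426947 212.16168973]
 [  0.           0.           1.        ]] -0.006154165995835853 [[-0.986, 0.084, -0.141, 331.646], [-0.163, -0.4, 0.902, 1365.166], [0.02, 0.913, 0.408, 617.497], [0.0, 0.0, 0.0, 1.0]]
{'clock': 0.1, 'joint_positions': array([-1.42161570e+00,  1.24438084e-01,  1.65152525e+00,  2.21657102e-05,
        1.36749628e+00, -8.26004211e-02]), 'qd': array([ 0.00115713, -0.00100959, -0.00355283, -0.00215265, -0.00060412,
        0.00158792]), 'effort': array([-9.93371742e-06, -4.18884730e+01, -3.61095357e+01,  7.76974135e-02,
        4.61487332e-02, -6.41958559e-05]), 'ee_pos': array([ 149.25285125, -632.4041687 ,  403.61800753]), 'eef_rot': array([ 9.93292033e-01,  1.15629004e-01, -2.02234606e-05, -9.33325717e-04]), 'ft_force': array([-0.53272515,  0.27537117, -0.83047263]), 'torque': array([ 0.00724264,  0.03717901, -0.02905895]), 'gripper_force': 0.0, 'grip_width': 1.000043749889414} 171.3
```

View pics/top.png

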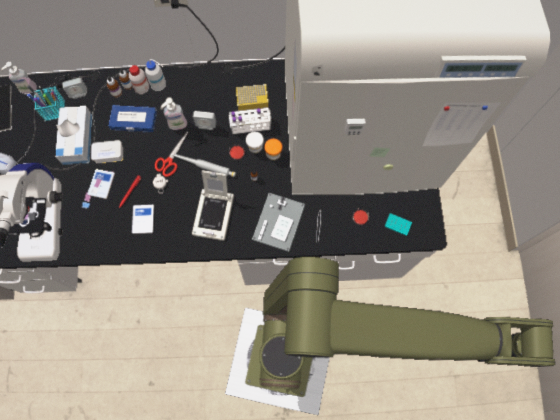

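View pics/side.png

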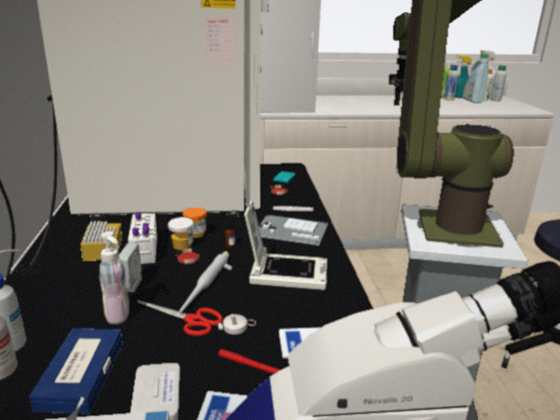

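```bash
python3 - <<'E'
from h import *
t=load('top')['img'][160:255,185:330]; s=load('side')['img'][200:295,235:345]
cv2.imwrite('pics/c1.png',cv2.resize(t,(798,523),interpolation=cv2.INTER_CUBIC))
cv2.imwrite('pics/c2.png',cv2.resize(s,(693,598),interpolation=cv2.INTER_CUBIC))
S=load('top');
for n in('top','side'):
    S=load(n);z=S['z_map'];print(n,(z>0).mean())
S=load('top');print(np.round(depth(S,[(279,222),(283,229),(213,215),(260,232),(240,240),(398,224)]),1).tolist())
E
```

```text
top 0.9960246598639456
side 0.9960501700680272
[[469.8, 106.2, 13.1], [448.8, 86.9, 7.3], [446.3, 347.1, 6.5], [418.1, 164.7, 14.8], [379.5, 230.6, -8.0], [558.5, -319.3, 1.3]]
```

View pics/c1.png

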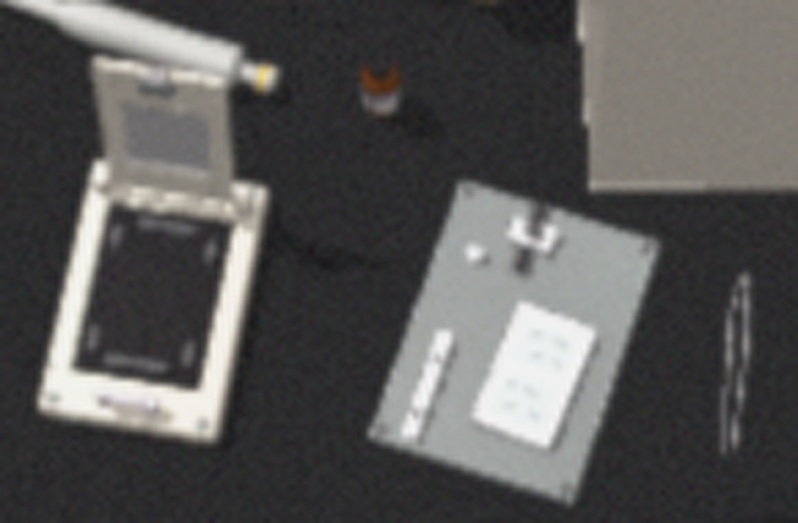

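View pics/c2.png

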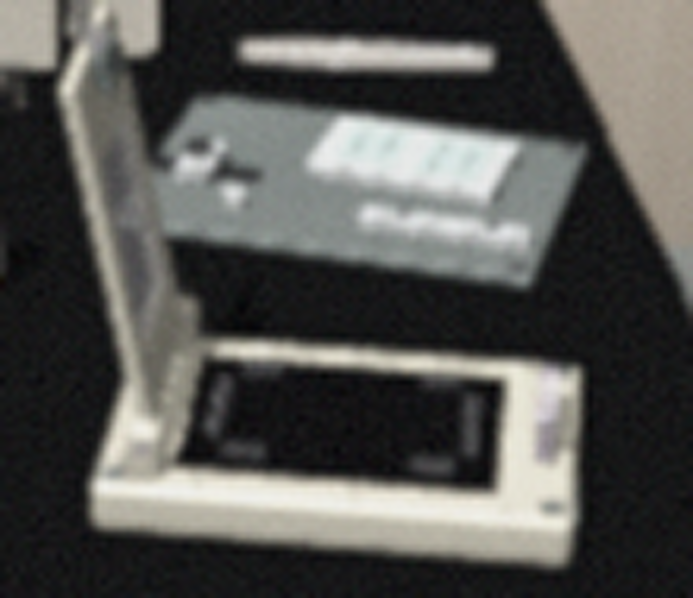

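```bash
cat > fit.py <<'E'
from h import *
from scipy.optimize import least_squares
A=lambda p:np.array([185,160])+(np.array(p,float)+.5)/5.503-.5
B=lambda p:np.array([235,200])+(np.array(p,float)+.5)/6.3-.5
t=load('top');s=load('side')
def fit(pts,x0):
    # pts: (obj xyz, c1 or None, c2 or None); unknown x,y,z,yaw
    def R(x,full=False):
        c,sn=np.cos(x[3]),np.sin(x[3]);r=[]
        for o,a,b in pts:
            P=np.array([x[0]+c*o[0]-sn*o[1],x[1]+sn*o[0]+c*o[1],x[2]+o[2]])
            if a: r+=list((proj(t,P)[0]-A(a))*3.4)
            if b: r+=list((proj(s,P)[0]-B(b))*2.5)
        return np.array(r)
    f=least_squares(R,x0,loss='soft_l1',f_scale=2);return f.x,R(f.x).reshape(-1,2)
if __name__=='__main__':
    tray=[((96,61,6),(462,183),None),((96,-79,6),(660,243),(196,95)),((-92,-79,6),(573,503),(585,148)),((-92,61,6),(370,436),(530,287))]
    plate=[((43,27,8),(523,303),(312,160)),((43,-27,8),(597,326),(338,115)),((-43,-27,8),(549,448),(520,140)),((-43,27,8),(472,414),(497,190))]
    reader=[((-88,59,20),(40,409),(570,510)),((-88,-59,20),(218,440),(583,370)),((88,-59,20),(268,188),None),((88,59,20),None,(93,490)),((88,59,0),None,(93,528)),((-88,59,0),None,(570,565))]
    np.set_printoptions(suppress=True,precision=1)
    for n,p,x0 in(('tray',tray,[470,90,0,-.2]),('plate',plate,[450,80,6,-.2]),('reader',reader,[450,340,0,.1])):
        x,r=fit(p,x0);print(n,np.round(x[:3],1),round(x[3],3));print(r.tolist() if 0 else r)
E
python3 fit.py
```

```text
tray [476.3 118.7  -5.3] -0.105
[[-0.  -2.5]
 [ 0.4 -1.2]
 [ 2.6  1.9]
 [ 0.6 -1.1]
 [ 1.7  1.2]
 [ 0.1 -0.4]
 [ 1.5 -0.7]]
plate [453.  92.   5.] -0.155
[[-1.6 -2.3]
 [-1.   0.2]
 [ 0.1  1. ]
 [ 2.3 -0.5]
 [ 0.8 -1.4]
 [ 1.1  0.6]
 [ 0.5  1.6]
 [-1.1 -0. ]]
reader [450.3 346.5  -2.7] 0.041
[[ 0.4 -1.9]
 [ 2.1  5.4]
 [-0.4 -2. ]
 [ 0.2 -2.1]
 [ 1.8 -1.6]
 [ 0.6 -2.5]
 [ 0.6  0.9]
 [ 0.7  2.2]]
```

```bash
cat > icp.py <<'E'
from h import *
from scipy.optimize import least_squares
from scipy.ndimage import map_coordinates,gaussian_filter
def gray(s): return gaussian_filter(s['img'].astype(float).mean(2),.6)
def body(x,o):
    c,sn=np.cos(x[2]),np.sin(x[2]);o=np.atleast_2d(o)
    return np.c_[x[0]+c*o[:,0]-sn*o[:,1],x[1]+sn*o[:,0]+c*o[:,1],o[:,2]]
def box(x0,x1,y0,y1,z0,z1): return np.array([[a,b,c] for a in(x0,x1) for b in(y0,y1) for c in(z0,z1)],float)
BOX={'tray':box(-92,96,-79,61,0,6),'plate':box(-43,43,-27,27,6,14),'reader':box(-88,88,-59,59,0,20)}
def hull(cam,off,x,name):
    s={**cam,'T':np.array(cam['T'])+np.block([[np.zeros((3,3)),off[:,None]],[np.zeros((1,4))]])}
    return cv2.convexHull(proj(s,body(x,BOX[name])).astype(np.float32)).reshape(-1,2)
def samples(h,step=1.):
    P=[];N=[];c=h.mean(0)
    for a,b in zip(h,np.roll(h,-1,0)):
        L=np.linalg.norm(b-a)
        if L<4: continue
        n=np.array([b[1]-a[1],a[0]-b[0]])/L
        if n@(a-c)<0:n=-n
        for t in np.arange(2,L-2,step): P.append(a+(b-a)*t/L);N.append(n)
    return np.array(P),np.array(N)
def run(names,X,cams,skip=lambda n,c,p:False,iters=12,fitcam=True,R0=4,verbose=True):
    G={n:gray(c) for n,c in cams.items()};off={n:np.zeros(3) for n in cams};k=list(cams)
    for it in range(iters):
        W=R0 if it<4 else 1.8
        M=[]
        for nm in names:
            for cn in k:
                P,N=samples(hull(cams[cn],off[cn],X[nm],nm));d=np.arange(-W,W+.01,.1)
                for p,n in zip(P,N):
                    if skip(nm,cn,p):continue
                    q=p+d[:,None]*n;g=-np.gradient(map_coordinates(G[cn],[q[:,1],q[:,0]],order=1),.1)
                    g=gaussian_filter(g,3);i=g.argmax()
                    if g[i]<10 or i in(0,len(d)-1):continue
                    M.append((nm,cn,p+d[i]*n,n))
        pk=lambda v:({n:v[3*i:3*i+3]*[1,1,.01] for i,n in enumerate(names)},{n:v[3*len(names)+3*i:][:3] for i,n in enumerate(k)})
        def res(v):
            x,o=pk(v);r=[]
            for nm in names:
                for cn in k:
                    m=[(q,n) for a,b,q,n in M if a==nm and b==cn]
                    if not m:continue
                    h=hull(cams[cn],o[cn],x[nm],nm)
                    for q,n in m:
                        r.append(-cv2.pointPolygonTest(h.reshape(-1,1,2),(float(q[0]),float(q[1])),True)/.3)
            return np.r_[r,v[3*len(names):]/(1.5 if fitcam else .001)]
        v0=np.r_[np.concatenate([np.array(X[n])/[1,1,.01] for n in names]),np.concatenate([off[c] for c in k])]
        f=least_squares(res,v0,loss='soft_l1',diff_step=1e-4,max_nfev=8)
        X2,off=pk(f.x);X.update(X2)
    if verbose:
        r=f.fun[:-3*len(k)]*.3
        for nm in names:print(nm,np.round(X[nm],3))
        for c in k:print(c,'off',off[c].round(2))
        print('n',len(r),'rms px',np.sqrt(np.mean(r**2)).round(3),'med',np.median(abs(r)).round(3))
    return X,off
E
cat > a.py <<'E'
from icp import *
cams={n:load(n) for n in('top','side')}
def skip(nm,c,p):
    if nm=='reader' and c=='top': return p[1]<194
    if nm=='reader' and c=='side': return p[0]<267 and p[1]<276
    if nm=='tray' and c=='side': return p[0]<266
    return False
X={'tray':np.array([475,118,-.105]),'plate':np.array([452,92,-.155]),'reader':np.array([450,346,.041])}
X,off=run(['tray','plate','reader'],X,cams,skip)
import json
json.dump({'X':{k:list(v) for k,v in X.items()},'off':{k:list(v) for k,v in off.items()}},open('x.json','w'))
o=[]
for c,(u0,v0,w,h) in(('top',(185,160,145,95)),('side',(235,200,110,95))):
    im=cv2.resize(cams[c]['img'][v0:v0+h,u0:u0+w],None,fx=4,fy=4,interpolation=cv2.INTER_CUBIC)
    for n in X: cv2.polylines(im,[((hull(cams[c],off[c],X[n],n)-[u0,v0]+.5)*4-.5).round().astype(int)],True,(0,0,255),1)
    o.append(np.pad(im,((0,0),(0,580-im.shape[1]),(0,0))))
im=np.hstack([o[0],o[1][:,:440]]);im=cv2.resize(im,(800,int(380*800/1020)));cv2.imwrite('pics/ov.png',im)
# stop/fence features
t=cams['top'];A=lambda p:np.array([185,160])+(np.array(p,float)+.5)/5.503-.5
B=lambda p:np.array([235,200])+(np.array(p,float)+.5)/6.3-.5
def loc(cn,x,uv,z):
    s={**cams[cn],'T':np.array(cams[cn]['T'])};s['T'][:3,3]+=off[cn]
    P=atz(s,uv,z)[:,:2]-x[:2];c,sn=np.cos(x[2]),np.sin(x[2]);return np.c_[c*P[:,0]+sn*P[:,1],-sn*P[:,0]+c*P[:,1]].round(1).tolist()
print('stop near top edge ends, post, fence far/near end',loc('top',X['tray'],[A((510,238)),A((553,254)),A((475,255)),A((445,330)),A((412,440))],14))
print('nest rails far,near,4 corners',loc('top',X['reader'],[A(p) for p in((167,226),(137,362),(115,238),(210,250),(95,335),(188,352))],25))
print('nest side: far,near,corners',loc('side',X['reader'],[B(p) for p in((219,405),(470,425),(265,369),(440,380),(243,450),(432,465))],25))
print('dark',loc('top',X['reader'],[A(p) for p in((108,206),(230,222),(197,387),(75,372))],20))
E
python3 a.py
```

```text
tray [ 4.75324e+02  1.19668e+02 -1.11000e-01]
plate [ 4.5342e+02  9.2270e+01 -1.6700e-01]
reader [4.51069e+02 3.49612e+02 4.10000e-02]
top off [0. 0. 0.]
side off [0. 0. 0.]
n 688 rms px 0.405 med 0.2
stop near top edge ends, post, fence far/near end [[62.9, 15.2], [61.4, -15.4], [44.2, 33.3], [-11.2, 35.2], [-88.7, 31.1]]
nest rails far,near,4 corners [[44.5, -1.1], [-50.7, -1.3], [30.3, 31.2], [33.0, -32.6], [-37.5, 29.7], [-38.2, -32.8]]
nest side: far,near,corners [[47.8, 5.0], [-47.5, 5.1], [33.9, -25.2], [-34.0, -27.3], [34.7, 36.4], [-35.3, 36.2]]
dark [[53.1, 41.6], [56.1, -40.9], [-59.1, -42.6], [-63.1, 38.2]]
```

View pics/ov.png

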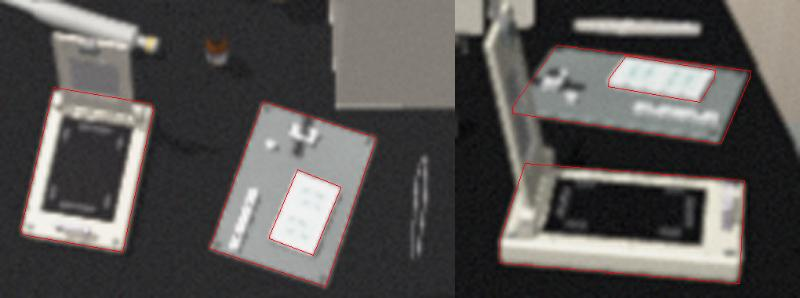

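```bash
sed -i 's/pk=lambda v:(/pk=lambda v:(/; s/{n:v\[3\*len(names)+3\*i:\]\[:3\] for/{n:v[3*len(names)+3*i:][:3]-50 for/; s#v\[3\*len(names):\]/(1.5#(v[3*len(names):]-50)/(.5#; s/np.concatenate(\[off\[c\] for c in k\])/np.concatenate([off[c]+50 for c in k])/; s/diff_step=1e-4/diff_step=1e-3/' icp.py; python3 a.py
```

```text
tray [ 4.77188e+02  1.17153e+02 -1.10000e-01]
plate [ 4.5495e+02  8.9657e+01 -1.6700e-01]
reader [4.51513e+02 3.47978e+02 4.20000e-02]
top off [ 0.42 -2.78  5.74]
side off [-0.42  3.75  3.27]
n 683 rms px 0.332 med 0.2
stop near top edge ends, post, fence far/near end [[63.4, 15.3], [61.9, -15.3], [44.7, 33.5], [-11.0, 35.4], [-88.7, 31.4]]
nest rails far,near,4 corners [[46.3, -1.2], [-49.2, -1.4], [32.1, 31.1], [34.7, -32.8], [-36.0, 29.8], [-36.7, -32.9]]
nest side: far,near,corners [[47.9, 4.8], [-48.0, 5.0], [33.8, -25.6], [-34.4, -27.6], [34.7, 36.4], [-35.7, 36.2]]
dark [[54.9, 41.6], [57.9, -41.1], [-57.7, -42.8], [-61.7, 38.3]]
```

```bash
cat > g.py <<'E'
from h import *
import json,sys
J=json.load(open('x.json'))['X']
def pose(st=None):
    st=st or bot.read_state();x,y,z,w=st['eef_rot'];yaw=np.arctan2(2*(x*y+z*w),1-2*(y*y+z*z));return np.array(st['ee_pos']),yaw
def plan(frame,lx,ly,tipz,dyaw):
    """target: tip centre at (lx,ly) in frame (tray/reader/world), tool-x yaw = frame yaw+dyaw; prints shift in tool axes AFTER the turn"""
    f=J.get(frame,[0,0,0]);c,s=np.cos(f[2]),np.sin(f[2]);T=np.array([f[0]+c*lx-s*ly,f[1]+s*lx+c*ly,tipz+190])
    p,yaw=pose();yt=f[2]+dyaw;turn=-np.degrees((yt-yaw+np.pi)%(2*np.pi)-np.pi);d=T-p
    ex=np.array([np.cos(yt),np.sin(yt)]);ey=np.array([np.sin(yt),-np.cos(yt)])
    print('target',T.round(1),'turn deg %.2f'%turn,'tool shift cm x %.3f y %.3f z %.3f'%(ex@d[:2]/10,ey@d[:2]/10,-d[2]/10))
def where(frame):
    f=J[frame];p,yaw=pose();d=p[:2]-f[:2];c,s=np.cos(f[2]),np.sin(f[2]);st=bot.read_state()
    print('t %.2f'%st['clock'],frame,'tip',np.round([c*d[0]+s*d[1],-s*d[0]+c*d[1],p[2]-190],2),'dyaw %.4f'%(yaw-f[2]),'F',np.round(st['ft_force'],1),'T',np.round(st['torque'],2),'w %.3f'%st['grip_width'],'gf %.1f'%st['gripper_force'])
E
python3 - <<'E'
from g import *
s=load('top');print(depth(s,[(300,190),(310,150),(292,193),(300,197),(440,190)]).round(0).tolist())
plan('tray',-19,-75,90,np.pi/2)
x,y,z,w=bot.read_state()['eef_rot']
from scipy.spatial.transform import Rotation as R
print(R.from_quat([x,y,z,w]).as_matrix().round(4))
E
```

```text
[[581.0, 55.0, 82.0], [585.0, 40.0, 418.0], [575.0, 81.0, 50.0], [584.0, 52.0, 1.0], [1050.0, -643.0, -745.0]]
target [450.1  44.7 280. ] turn deg -70.42 tool shift cm x 70.603 y 22.466 z 12.362
[[ 9.733e-01  2.297e-01 -3.000e-04]
 [ 2.297e-01 -9.733e-01  1.800e-03]
 [ 2.000e-04 -1.900e-03 -1.000e+00]]
```

Request:
arm_command --pt "0 0 0 -10.06 9.5" --pt "0 0 0 -10.06 7" --pt "0 0 0 -10.06 5" --pt "0 0 0 -10.06 5" --pt "0 0 0 -10.06 5" --pt "0 0 0 -10.06 5" --pt "0 0 0 -10.06 5" --pt "4 1.3 0 0 5" --pt "4 1.3 0 0 5" --pt "4 1.3 0 0 5" --squeeze 15

```text
clock: 1.35
ee_pos: [201.5, -516.4, 404.0]
eef_rot: [0.745, 0.667, 0.0, -0.0]
ft_force: [0.2, -0.2, 0.6]
grip_width: 0.524
gripper_force: 0.0
```

Request:
arm_command --pt "5 1.6 1 0 5" --pt "5 1.6 1 0 5" --pt "5 1.6 1 0 5" --pt "5 1.6 1 0 5" --pt "5 1.6 1 0 5" --pt "5 1.6 1 0 5" --pt "5 1.6 1 0 5" --pt "5 1.6 1 0 5" --pt "5 1.6 1 0 5" --pt "5 1.6 1 0 5"

```text
clock: 2.6
ee_pos: [415.3, -36.4, 304.3]
eef_rot: [0.745, 0.667, 0.0, 0.0]
ft_force: [0.8, -0.1, 0.2]
grip_width: 0.524
gripper_force: 0.0
```

```bash
python3 -c "
from g import *
where('tray');plan('tray',-19,-75,40,np.pi/2)"
```

```text
t 2.60 tray tip [ -44.69 -159.42  114.35] dyaw 1.5710 F [ 0.8 -0.1  0.2] T [ 0.03 -0.12  0.01] w 0.524 gf 0.0
target [450.1  44.7 230. ] turn deg 0.01 tool shift cm x 8.442 y 2.569 z 7.435
```

Request:
arm_command --pt "4.2 1.3 3 0 5" --pt "4.24 1.27 3 0 5" --pt "0 0 1.4 0 5" --pt "0 0 2 0 5" --pt "0 0 1 0 5" --pt "0 0 0 0 5" --pt "0 0 0 0 5"

```text
clock: 3.48
ee_pos: [450.3, 42.5, 201.6]
eef_rot: [0.745, 0.667, 0.001, 0.001]
ft_force: [0.2, 0.1, 0.5]
grip_width: 0.526
gripper_force: 0.0
```

```bash
python3 - <<'E'
from g import *
where('tray')
s=snap('side');t=snap('top')
o=[]
for c,(u0,v0,w,h) in((t,(230,170,90,80)),(s,(255,190,90,80))):
    o.append(cv2.resize(c['img'][v0:v0+h,u0:u0+w],(400,356),interpolation=cv2.INTER_CUBIC))
cv2.imwrite('pics/p1.png',np.hstack(o))
E
```

```text
t 3.48 tray tip [-18.56 -77.2   11.59] dyaw 1.5701 F [0.2 0.1 0.5] T [-0.04 -0.11  0.03] w 0.526 gf 0.0
```

View pics/p1.png

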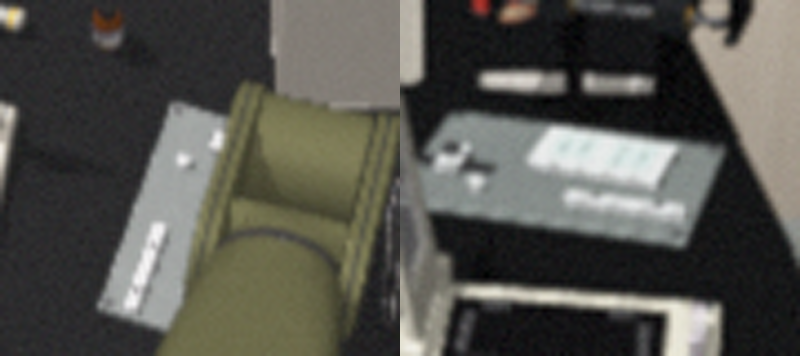

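Request:
arm_command --pt "0 0 0.3 0 5" --pt "0.3 0 0 0 5" --pt "0.3 0 0 0 5" --pt "0.3 0 0 0 5" --pt "0.3 0 0 0 5" --pt "0.3 0 0 0 5" --pt "0.3 0 0 0 5" --pt "0.3 0 0 0 5" --pt "0.3 0 0 0 5" --pt "0.3 0 0 0 5"

```text
clock: 4.82
ee_pos: [452.9, 69.9, 197.8]
eef_rot: [0.745, 0.667, -0.0, 0.0]
ft_force: [0.0, -0.7, 0.7]
grip_width: 0.525
gripper_force: 0.5
```

Request:
arm_command --pt "0.2 0 0 0 5" --pt "0.2 0 0 0 5" --pt "0.2 0 0 0 5" --pt "0 0 0 0 5"

```text
clock: 5.32
ee_pos: [453.5, 75.9, 197.7]
eef_rot: [0.745, 0.667, 0.0, -0.0]
ft_force: [-0.3, -0.4, 0.2]
grip_width: 0.527
gripper_force: 0.0
```

```bash
python3 - <<'E'
from g import *
where('tray')
s=snap('side');where('tray')
o=[]
for c,(u0,v0,w,h) in((s,(255,205,90,60)),):
    o.append(cv2.resize(c['img'][v0:v0+h,u0:u0+w],(720,480),interpolation=cv2.INTER_CUBIC))
cv2.imwrite('pics/p2.png',np.hstack(o))
E
```

```text
t 5.33 tray tip [-18.98 -43.64   7.74] dyaw 1.5709 F [-0.3 -0.4  0.2] T [-0.02 -0.11  0.05] w 0.527 gf 0.0
t 5.38 tray tip [-19.   -43.69   7.7 ] dyaw 1.5708 F [ 0.5 -0.2  0.5] T [-0.01 -0.08 -0.02] w 0.529 gf 0.0
```

View pics/p2.png

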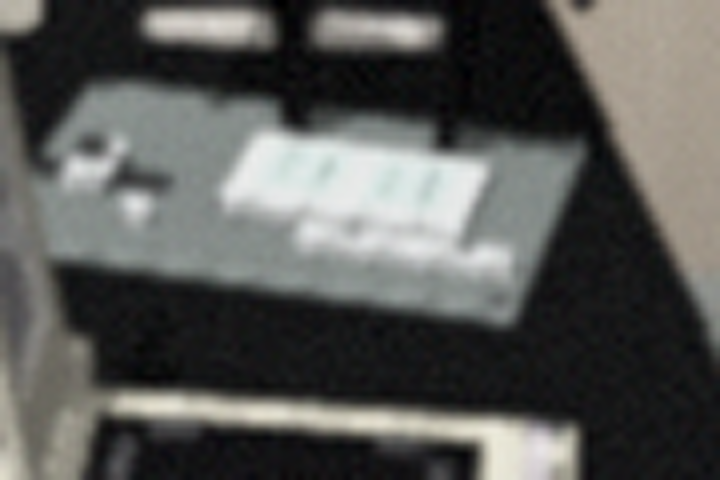

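Request:
arm_command --pt "0.15 0 0 0 5" --pt "0.15 0 0 0 5" --pt "0.15 0 0 0 5" --pt "0.1 0 0 0 5"

```text
clock: 5.88
ee_pos: [454.1, 81.3, 197.7]
eef_rot: [0.745, 0.667, -0.0, -0.0]
ft_force: [0.7, -0.8, -1.1]
grip_width: 0.524
gripper_force: 0.3
```

Request:
arm_command --pt "0.1 0 0 0 5" --pt "0.05 0 0 0 5"

```text
clock: 6.12
ee_pos: [454.3, 82.7, 197.7]
eef_rot: [0.745, 0.667, -0.0, -0.0]
ft_force: [0.0, -0.3, -0.8]
grip_width: 0.525
gripper_force: 0.2
```

Request:
arm_command --pt "0.1 0 0 0 5"

```text
clock: 6.25
ee_pos: [454.4, 83.7, 197.7]
eef_rot: [0.745, 0.667, -0.0, -0.0]
ft_force: [-0.3, -0.9, -0.7]
grip_width: 0.525
gripper_force: 0.2
```

Request:
arm_command --pt "0.05 0 0 0 5" --pt "0.05 0 0 0 5"

```text
clock: 6.5
ee_pos: [454.5, 84.6, 197.8]
eef_rot: [0.745, 0.667, 0.0, -0.0]
ft_force: [0.8, -0.3, -0.6]
grip_width: 0.527
gripper_force: 0.2
```

Request:
arm_command --pt "0.05 0 0 0 5" --pt "0 0 0 0 5"

```text
clock: 6.75
ee_pos: [454.6, 85.2, 197.8]
eef_rot: [0.745, 0.667, 0.0, -0.0]
ft_force: [0.5, -0.7, 0.9]
grip_width: 0.528
gripper_force: 0.1
```

Request:
arm_command --pt "0.05 0 0 0 5" --pt "0 0 0 0 5"

```text
clock: 7.0
ee_pos: [454.7, 85.6, 197.8]
eef_rot: [0.745, 0.667, 0.0, 0.0]
ft_force: [-0.1, -0.8, -0.0]
grip_width: 0.525
gripper_force: 0.2
```

Request:
arm_command --pt "0.05 0 0 0 5" --pt "0 0 0 0 5"

```text
clock: 7.25
ee_pos: [454.7, 86.1, 197.8]
eef_rot: [0.745, 0.667, 0.0, 0.0]
ft_force: [-0.4, -0.2, -0.2]
grip_width: 0.523
gripper_force: 0.2
```

Request:
arm_command --pt "0.05 0 0 0 5" --pt "0 0 0 0 5"

```text
clock: 7.5
ee_pos: [454.8, 86.6, 197.8]
eef_rot: [0.745, 0.667, 0.0, -0.0]
ft_force: [-0.2, -0.3, 0.1]
grip_width: 0.527
gripper_force: 0.3
```

Request:
arm_command --pt "0.05 0 0 0 5" --pt "0.05 0 0 0 5"

```text
clock: 7.75
ee_pos: [454.9, 87.6, 197.8]
eef_rot: [0.745, 0.667, -0.0, 0.0]
ft_force: [-0.4, -2.6, 1.8]
grip_width: 0.528
gripper_force: 1.0
```

Request:
arm_command --pt "0.05 0 0 0 5" --pt "0 0 0 0 5"

```text
clock: 8.0
ee_pos: [455.0, 87.8, 197.8]
eef_rot: [0.745, 0.667, -0.0, 0.0]
ft_force: [0.6, -4.7, 0.5]
grip_width: 0.529
gripper_force: 2.2
```

Request:
arm_command --pt "0.05 0 0 0 5" --pt "0 0 0 0 5"

```text
clock: 8.25
ee_pos: [455.0, 88.1, 197.8]
eef_rot: [0.745, 0.667, -0.001, 0.001]
ft_force: [0.8, -7.1, 1.7]
grip_width: 0.526
gripper_force: 3.3
```

Request:
arm_command --pt "0.05 0 0 0 5" --pt "0 0 0 0 5"

```text
clock: 8.5
ee_pos: [455.1, 88.3, 197.8]
eef_rot: [0.745, 0.668, -0.001, 0.001]
ft_force: [-0.6, -7.9, 1.2]
grip_width: 0.524
gripper_force: 4.2
```

```bash
python3 -c "
from g import *
where('tray');snap('side');snap('top')
where('tray')"; cat > b.py <<'E'
from icp import *
import json
J=json.load(open('x.json'));s=load('side')
X={k:np.array(v) for k,v in J['X'].items()};off=np.array(J['off']['side'])
s['T']=np.array(s['T']);s['T'][:3,3]+=off
# plate: fit with near/far/right edges only in side view
def skip(nm,c,p):
    q=atz(s,[p],14)[0][:2]-X['tray'][:2];c_,sn=np.cos(X['tray'][2]),np.sin(X['tray'][2]);return False
import sys
x0=[float(a) for a in sys.argv[1:3]];tr=X['tray'];c,sn=np.cos(tr[2]),np.sin(tr[2])
X['plate']=np.array([tr[0]+c*x0[0]-sn*x0[1],tr[1]+sn*x0[0]+c*x0[1],tr[2]])
X,_=run(['plate'],X,{'side':s},fitcam=False,R0=3)
d=X['plate'][:2]-tr[:2];print('plate in tray',(c*d[0]+sn*d[1]).round(2),(-sn*d[0]+c*d[1]).round(2),'dyaw',(X['plate'][2]-tr[2]).round(4))
E
python3 b.py -19 3
```

```text
t 8.50 tray tip [-18.82 -31.08   7.81] dyaw 1.5719 F [-0.6 -7.9  1.2] T [-1.61 -0.03  0.06] w 0.524 gf 4.2
t 8.60 tray tip [-18.83 -31.09   7.79] dyaw 1.5718 F [-0.4 -8.   2.3] T [-1.61  0.    0.01] w 0.528 gf 4.2
plate [ 4.57793e+02  1.23012e+02 -1.62000e-01]
side off [-0. -0.  0.]
n 63 rms px 0.457 med 0.296
plate in tray -19.92 3.69 dyaw -0.052
```

Request:
arm_command --pt "-0.1 0 0 0 5" --pt "-0.3 0 0 0 5" --pt "-1 0 0 0 5" --pt "0 0 -3 0 5" --pt "0 0 -3 0 4" --pt "0 0 0 0 2" --pt "0 0 0 0 1.5"

```text
clock: 9.48
ee_pos: [453.1, 75.0, 256.9]
eef_rot: [0.745, 0.667, -0.0, -0.0]
ft_force: [0.3, 0.2, -0.0]
grip_width: 0.266
gripper_force: 0.0
```

Request:
arm_command --pt "0 0 0 -10 1.5" --pt "0 0 0 -10 1.5" --pt "0 0 0 -10 1.5" --pt "0 0 0 -10 1.5" --pt "0 0 0 -10 1.5" --pt "0 0 0 -10 1.5" --pt "0 0 0 -10 1.5" --pt "0 0 0 -10 1.5" --pt "0 0 0 -10 1.5" --pt "0 0 0 0 1.5"

```text
clock: 10.72
ee_pos: [452.9, 75.1, 256.1]
eef_rot: [0.056, 0.998, -0.0, -0.002]
ft_force: [-0.4, 0.2, 0.4]
grip_width: 0.161
gripper_force: 0.0
```

```bash
python3 -c "
from g import *
where('tray');plan('tray',-78,4,8,np.pi)
s=snap('side')"; python3 b.py -19 4
```

```text
t 10.72 tray tip [-19.56 -44.45  66.06] dyaw 3.1396 F [-0.4  0.2  0.4] T [ 0.07 -0.22 -0.06] w 0.161 gf 0.0
target [400.1 129.7 198. ] turn deg -0.12 tool shift cm x 5.844 y 4.845 z 5.806
plate [ 4.57742e+02  1.23205e+02 -1.50000e-01]
side off [ 0. -0.  0.]
n 65 rms px 0.538 med 0.303
plate in tray -19.99 3.88 dyaw -0.0397
```

Request:
arm_command --pt "1.95 1.62 0 0 1.5" --pt "1.95 1.62 0 0 1.5" --pt "1.94 1.6 1.5 0 1.5" --pt "0 0 2 0 1.5" --pt "0 0 1.5 0 1.5" --pt "0 0 0.5 0 1.5" --pt "0 0 0 0 1.5"

```text
clock: 11.65
ee_pos: [400.9, 129.5, 202.5]
eef_rot: [0.055, 0.998, -0.0, -0.0]
ft_force: [-0.5, -0.3, -0.1]
grip_width: 0.157
gripper_force: 0.2
```

```bash
cat > edge.py <<'E'
from icp import *
import json
def edge(s,G,tr,a,b,z,W=3,sign=1):
    "bright->dark edge near tray-frame segment a-b at height z; returns fitted tray-frame line"
    P=proj(s,body(tr,[[*(np.array(a)+(np.array(b)-a)*t),z] for t in np.linspace(0,1,25)]))
    n=P[-1]-P[0];n=np.array([n[1],-n[0]])/np.linalg.norm(n);d=np.arange(-W,W+.01,.1);Q=[]
    for p in P:
        q=p+d[:,None]*n;g=gaussian_filter(abs(np.gradient(map_coordinates(G,[q[:,1],q[:,0]],order=1),.1)),3);i=g.argmax()
        if g[i]>8 and 0<i<len(d)-1:Q.append(q[i])
    if len(Q)<5:return None
    L=atz(s,Q,z)[:,:2]-tr[:2];c,sn=np.cos(tr[2]),np.sin(tr[2]);L=np.c_[c*L[:,0]+sn*L[:,1],-sn*L[:,0]+c*L[:,1]]
    vx,vy,x,y=cv2.fitLine(L.astype(np.float32),cv2.DIST_HUBER,0,.1,.01).ravel()
    return np.round([x,y],2),'ang %.4f'%((np.arctan2(vy,vx)+np.pi/2)%np.pi-np.pi/2),len(Q)
if __name__=='__main__':
    from g import where
    J=json.load(open('x.json'));tr=np.array(J['X']['tray']);import sys
    px,py=float(sys.argv[1]),float(sys.argv[2])
    for n in('top','side'):
        s=snap(n);s['T']=np.array(s['T']);s['T'][:3,3]+=J['off'][n];G=gray(s)
        print(n,'plate right',edge(s,G,tr,(px-38,py-27),(px+38,py-27),14))
        print(n,'plate far',edge(s,G,tr,(px+43,py-22),(px+43,py+22),14))
        print(n,'plate near',edge(s,G,tr,(px-43,py-22),(px-43,py+22),14))
        print(n,'tray right',edge(s,G,tr,(-85,-79),(85,-79),6))
    where('tray')
E
python3 edge.py -19 4
```

```text
top plate right (array([-13.84, -23.44], dtype=float32), 'ang 0.2589', 13)
top plate far None
top plate near (array([-54.52,   5.89], dtype=float32), 'ang -1.4331', 23)
top tray right (array([ 38.23, -79.95], dtype=float32), 'ang 0.0102', 16)
side plate right (array([-18.38, -23.04], dtype=float32), 'ang -0.0018', 25)
side plate far (array([22.24,  5.56], dtype=float32), 'ang -1.5623', 25)
side plate near (array([-61.21,   0.36], dtype=float32), 'ang -1.4470', 25)
side tray right (array([  9.06, -76.86], dtype=float32), 'ang -0.0197', 22)
t 11.75 tray tip [-77.01   3.99  13.14] dyaw 3.1409 F [-0.8 -0.4 -0.7] T [ 0.07 -0.07 -0.02] w 0.160 gf 0.3
```

Request:
arm_command --pt "0 0 0.45 0 1.5" --pt "-0.15 0 0 0 1.5" --pt "-0.25 0 0 0 1.5" --pt "-0.25 0.01 0 0 1.5" --pt "-0.25 0.01 0 0 1.5" --pt "-0.25 0.01 0 0 1.5" --pt "-0.25 0.01 0 0 1.5" --pt "-0.25 0.01 0 0 1.5" --pt "-0.25 0.01 0 0 1.5" --pt "-0.25 0.01 0 0 1.5"

```text
clock: 13.0
ee_pos: [422.7, 128.1, 198.4]
eef_rot: [0.055, 0.998, 0.0, 0.001]
ft_force: [-0.5, 0.3, -0.1]
grip_width: 0.159
gripper_force: 0.3
```

```bash
python3 edge.py -4 5
```

```text
top plate right (array([ 10.56, -22.46], dtype=float32), 'ang 0.3182', 13)
top plate far (array([ 31.65, -11.69], dtype=float32), 'ang 1.3450', 7)
top plate near None
top tray right (array([  9.19, -80.08], dtype=float32), 'ang 0.0080', 16)
side plate right (array([  1.98, -22.71], dtype=float32), 'ang -0.0302', 24)
side plate far (array([44.88, -2.11], dtype=float32), 'ang -1.5664', 24)
side plate near (array([-40.03,  10.02], dtype=float32), 'ang -1.5236', 12)
side tray right (array([  4.67, -77.32], dtype=float32), 'ang -0.0051', 21)
t 13.10 tray tip [-55.21   4.97   8.6 ] dyaw 3.1415 F [ 0.5  0.4 -1.2] T [ 0.1  -0.15  0.05] w 0.159 gf 0.0
```

```bash
python3 edge.py 0.5 3.8|grep side; python3 - <<'E'
from h import *
s=load('side');cv2.imwrite('pics/p3.png',cv2.resize(s['img'][205:255,255:335],(800,500),interpolation=cv2.INTER_CUBIC))
E
```

```text
side plate right (array([  3.14, -22.62], dtype=float32), 'ang -0.0299', 25)
side plate far (array([44.79,  2.72], dtype=float32), 'ang 1.5700', 25)
side plate near (array([-39.25,   2.06], dtype=float32), 'ang -1.4448', 23)
side tray right (array([  9.76, -77.2 ], dtype=float32), 'ang -0.0056', 21)
```

View pics/p3.png

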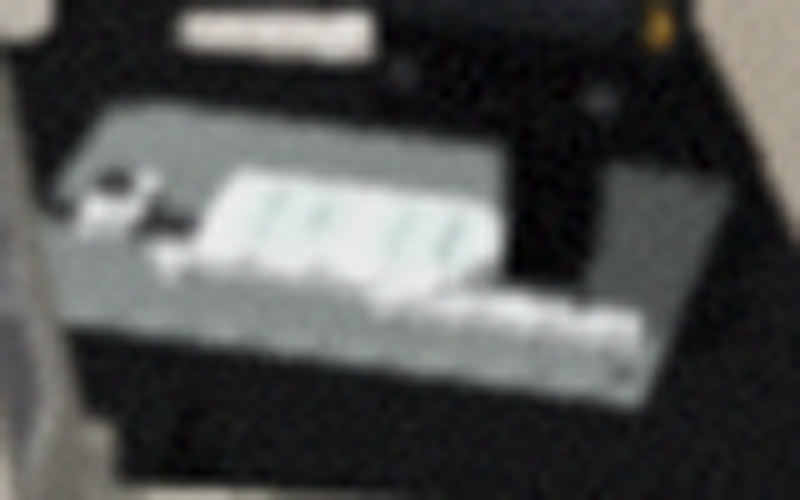

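```bash
python3 - <<'E'
from edge import *
J=json.load(open('x.json'));tr=np.array(J['X']['tray'])
s=load('side');s['T']=np.array(s['T']);s['T'][:3,3]+=J['off']['side']
for k in range(3):
    G=gaussian_filter(s['img'].astype(float)[:,:,k],.6)
    for r in((-36,40),(-30,25),(-36,0),(0,38)):
        print(k,r,edge(s,G,tr,(1+r[0],-23),(1+r[1],-23),14,W=2.5))
    print('trayR near part',edge(s,G,tr,(-30,-77),(80,-77),6,W=2.5),'trayL',edge(s,G,tr,(-85,61),(60,61),3,W=3))
E
```

```text
0 (-36, 40) (array([  4.41, -22.83], dtype=float32), 'ang -0.0204', 25)
0 (-30, 25) (array([ -2.57, -22.93], dtype=float32), 'ang 0.0033', 25)
0 (-36, 0) (array([-15.11, -22.73], dtype=float32), 'ang -0.0585', 25)
0 (0, 38) (array([ 17.26, -22.74], dtype=float32), 'ang -0.0347', 25)
trayR near part (array([ 28.78, -77.01], dtype=float32), 'ang -0.0000', 24) trayL (array([-24.33,  66.52], dtype=float32), 'ang 0.0047', 25)
1 (-36, 40) (array([  5.11, -22.84], dtype=float32), 'ang -0.0241', 25)
1 (-30, 25) (array([ -1.18, -22.83], dtype=float32), 'ang 0.0068', 25)
1 (-36, 0) (array([-15.05, -22.74], dtype=float32), 'ang -0.0683', 25)
1 (0, 38) (array([ 17.29, -22.87], dtype=float32), 'ang -0.0396', 25)
trayR near part (array([ 28.45, -77.1 ], dtype=float32), 'ang -0.0124', 24) trayL (array([-6.32, 66.77], dtype=float32), 'ang -0.0004', 25)
2 (-36, 40) (array([  5.06, -22.96], dtype=float32), 'ang -0.0179', 25)
2 (-30, 25) (array([ -1.64, -23.14], dtype=float32), 'ang 0.0089', 25)
2 (-36, 0) (array([-15.1 , -23.05], dtype=float32), 'ang -0.0610', 25)
2 (0, 38) (array([ 21.62, -23.2 ], dtype=float32), 'ang -0.0319', 25)
trayR near part (array([ 28.94, -77.03], dtype=float32), 'ang -0.0019', 24) trayL (array([-3.3 , 66.72], dtype=float32), 'ang 0.0031', 25)
```

Request:
arm_command --pt "-0.25 0.01 0 0 1.5" --pt "-0.25 0.01 0 0 1.5" --pt "-0.25 0.01 0 0 1.5" --pt "-0.25 0.01 0 0 1.5" --pt "-0.2 0.01 0 0 1.5" --pt "-0.1 0 0 0 1.5" --pt "0 0 0 0 1.5"

```text
clock: 14.08
ee_pos: [435.2, 127.0, 198.1]
eef_rot: [0.055, 0.998, -0.0, -0.0]
ft_force: [-1.9, -0.6, 0.7]
grip_width: 0.159
gripper_force: 0.9
```

Request:
arm_command --pt "-0.1 0 0 0 1.5" --pt "-0.1 0 0 0 1.5"

```text
clock: 14.32
ee_pos: [437.1, 126.8, 198.2]
eef_rot: [0.055, 0.998, -0.0, -0.0]
ft_force: [-2.5, -1.2, 2.0]
grip_width: 0.159
gripper_force: 1.1
```

Request:
arm_command --pt "-0.1 0 0 0 1.5" --pt "-0.05 0 0 0 1.5"

```text
clock: 14.58
ee_pos: [438.8, 126.7, 198.2]
eef_rot: [0.055, 0.998, -0.0, 0.0]
ft_force: [-0.7, -1.1, -0.1]
grip_width: 0.159
gripper_force: 0.7
```

Request:
arm_command --pt "-0.05 0 0 0 1.5" --pt "-0.05 0 0 0 1.5"

```text
clock: 14.82
ee_pos: [439.8, 126.7, 198.3]
eef_rot: [0.055, 0.998, 0.0, 0.0]
ft_force: [-0.7, -0.1, -0.7]
grip_width: 0.157
gripper_force: 0.3
```

Request:
arm_command --pt "-0.05 0 0 0 1.5" --pt "-0.05 0 0 0 1.5"

```text
clock: 15.08
ee_pos: [440.8, 126.6, 198.5]
eef_rot: [0.055, 0.998, 0.0, 0.0]
ft_force: [-0.0, -0.0, 0.0]
grip_width: 0.161
gripper_force: 0.3
```

Request:
arm_command --pt "-0.05 0 0 0 1.5" --pt "-0.05 0 0 0 1.5"

```text
clock: 15.32
ee_pos: [441.7, 126.5, 198.4]
eef_rot: [0.055, 0.998, 0.0, -0.0]
ft_force: [-1.0, 0.1, 1.5]
grip_width: 0.158
gripper_force: 0.7
```

Request:
arm_command --pt "-0.05 0 0 0 1.5" --pt "-0.05 0 0 0 1.5"

```text
clock: 15.58
ee_pos: [442.7, 126.3, 198.3]
eef_rot: [0.055, 0.998, 0.0, -0.0]
ft_force: [-2.7, 0.0, 1.0]
grip_width: 0.156
gripper_force: 1.0
```

Request:
arm_command --pt "-0.05 0 0 0 1.5" --pt "-0.05 0 0 0 1.5"

```text
clock: 15.82
ee_pos: [443.2, 126.3, 198.1]
eef_rot: [0.055, 0.998, 0.0, -0.001]
ft_force: [-5.3, 0.8, 4.6]
grip_width: 0.156
gripper_force: 3.1
```

Request:
arm_command --pt "-0.05 0 0 0 1.5" --pt "0 0 0 0 1.5"

```text
clock: 16.08
ee_pos: [443.5, 126.2, 198.1]
eef_rot: [0.055, 0.998, -0.0, -0.002]
ft_force: [-7.0, 1.3, 5.8]
grip_width: 0.16
gripper_force: 3.5
```

```bash
python3 edge.py 20 5 |grep -v top; python3 - <<'E'
from h import *
s=load('side');cv2.imwrite('pics/p4.png',cv2.resize(s['img'][205:255,255:335],(800,500),interpolation=cv2.INTER_CUBIC))
E
```

```text
side plate right (array([ 23.04, -23.19], dtype=float32), 'ang -0.0083', 25)
side plate far (array([66.82,  5.72], dtype=float32), 'ang -1.4099', 23)
side plate near (array([-17.62,   4.01], dtype=float32), 'ang -1.4756', 22)
side tray right (array([  5.49, -76.9 ], dtype=float32), 'ang -0.0101', 21)
t 16.18 tray tip [-34.56   5.34   8.08] dyaw 3.1416 F [-7.3  1.1  5.9] T [0.35 1.07 0.04] w 0.159 gf 3.5
```

View pics/p4.png

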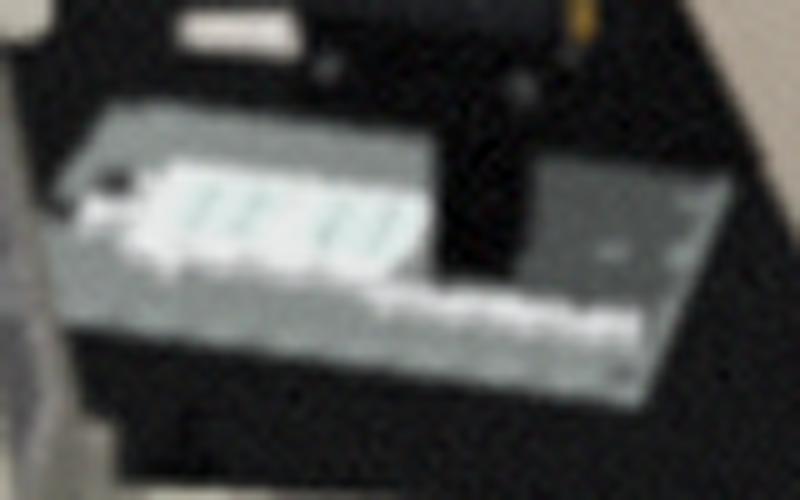

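Request:
arm_command --pt "0.1 0 0 0 1.5" --pt "0.3 0 0 0 1.5" --pt "0.8 0 0 0 1.5" --pt "0 0 -2 0 1.5" --pt "0 0 -2.5 0 4" --pt "-1 0 0 0 7" --pt "-2 0 0 0 7.5" --pt "-2 0 0 0 7.5" --pt "0 0 0 0 7.5"

```text
clock: 17.3
ee_pos: [482.7, 121.7, 242.3]
eef_rot: [0.055, 0.998, -0.0, -0.0]
ft_force: [0.4, -0.3, -0.0]
grip_width: 0.625
gripper_force: 0.0
```

```bash
python3 edge.py 20 4.5; python3 -c "
from g import *
plan('tray',18.4,5.4,8,np.pi)"
```

```text
top plate right (array([ 49.92, -28.59], dtype=float32), 'ang 0.3153', 6)
top plate far (array([55.28,  0.24], dtype=float32), 'ang 1.5180', 20)
top plate near None
top tray right (array([-38.97, -80.12], dtype=float32), 'ang -0.0165', 15)
side plate right (array([ 12.29, -21.84], dtype=float32), 'ang -0.0475', 19)
side plate far (array([67.01,  5.05], dtype=float32), 'ang -1.4305', 23)
side plate near (array([-23.09,   6.03], dtype=float32), 'ang 1.5672', 25)
side tray right (array([ -2.97, -76.88], dtype=float32), 'ang 0.0002', 22)
t 17.40 tray tip [ 3.73  5.13 52.12] dyaw 3.1415 F [ 0.6 -0.1 -0.8] T [ 0.11 -0.18 -0.06] w 0.711 gf 0.0
target [496.1 120.5 198. ] turn deg -0.01 tool shift cm x -1.467 y 0.027 z 4.412
```

Request:
arm_command --pt "-1.0 0.03 0 0 7.5" --pt "-0.47 0 0 0 7.5" --pt "0 0 1.5 0 7.5" --pt "0 0 1.5 0 7.5" --pt "0 0 0.8 0 7.5" --pt "0 0 0.5 0 7.5" --pt "0 0 0 0 7.5"

```text
clock: 18.27
ee_pos: [496.4, 120.6, 199.8]
eef_rot: [0.055, 0.998, -0.0, -0.0]
ft_force: [0.1, 0.6, 0.0]
grip_width: 0.788
gripper_force: 0.0
```

Request:
arm_command --pt "0 0 0.1 0 6.3" --pt "0 0 0 0 5.8" --pt "0 0 0 0 5.5" --pt "0 0 0 0 5.2" --pt "0 0 0 0 5" --pt "0 0 0 0 5" --pt "0 0 0 0 5" --squeeze 12

```text
clock: 19.15
ee_pos: [496.7, 120.7, 199.6]
eef_rot: [0.055, 0.998, 0.0, 0.0]
ft_force: [-0.8, 1.5, 1.9]
grip_width: 0.566
gripper_force: 12.0
```

```bash
python3 -c "
from g import *
where('tray')"
```

```text
t 19.15 tray tip [19.    5.7   9.57] dyaw 3.1416 F [-0.8  1.5  1.9] T [ 0.37 -0.1  -0.03] w 0.566 gf 12.0
```

Request:
arm_command --pt "0 0 0 0 5" --pt "0 0 -0.5 0 5" --pt "0 0 -1.5 0 5" --pt "0 0 -2.5 0 5" --pt "0 0 -2 0 5" --pt "0 0 0 -4.35 5" --pt "0 0 0 -4.35 5" --pt "0 0 0 0 5" --squeeze 25

```text
clock: 20.15
ee_pos: [496.5, 120.6, 265.0]
eef_rot: [-0.021, 1.0, -0.0, 0.0]
ft_force: [0.2, -0.2, -1.1]
grip_width: 0.564
gripper_force: 25.0
```

```bash
python3 -c "
from g import *
where('tray');plan('reader',-1,2.2,64,np.pi)"
```

```text
t 20.15 tray tip [18.82  5.51 74.97] dyaw -2.9906 F [ 0.2 -0.2 -1.1] T [ 0.14 -0.18 -0.03] w 0.564 gf 25.0
target [450.4 350.1 254. ] turn deg -0.05 tool shift cm x 3.641 y 23.131 z 1.097
```

Request:
arm_command --pt "0.4 2.5 0 0 5" --pt "0.6 4 0 0 5" --pt "0.7 4.3 0 0 5" --pt "0.7 4.3 0 0 5" --pt "0.6 4 0 0 5" --pt "0.4 2.6 0.5 0 5" --pt "0.24 1.43 0.6 0 5" --pt "0 0 0 0 5" --pt "0 0 0 0 5"

```text
clock: 21.28
ee_pos: [450.7, 349.5, 253.1]
eef_rot: [-0.02, 1.0, -0.0, -0.0]
ft_force: [0.6, -0.8, -1.2]
grip_width: 0.565
gripper_force: 25.0
```

```bash
cat > d.py <<'E'
from g import *
where('reader');o=[]
for n,(u0,v0,w,h) in(('top',(185,165,60,60)),('side',(235,225,100,75))):
    s=snap(n);o.append(cv2.resize(s['img'][v0:v0+h,u0:u0+w],(400,400*h//w),interpolation=cv2.INTER_CUBIC))
H=max(i.shape[0] for i in o);cv2.imwrite('pics/p5.png',np.hstack([np.pad(i,((0,H-i.shape[0]),(0,0),(0,0))) for i in o]))
E
python3 d.py
```

```text
t 21.27 reader tip [-0.79  1.55 63.13] dyaw -3.1426 F [ 0.6 -0.8 -1.2] T [ 0.12 -0.12  0.01] w 0.565 gf 25.0
```

View pics/p5.png

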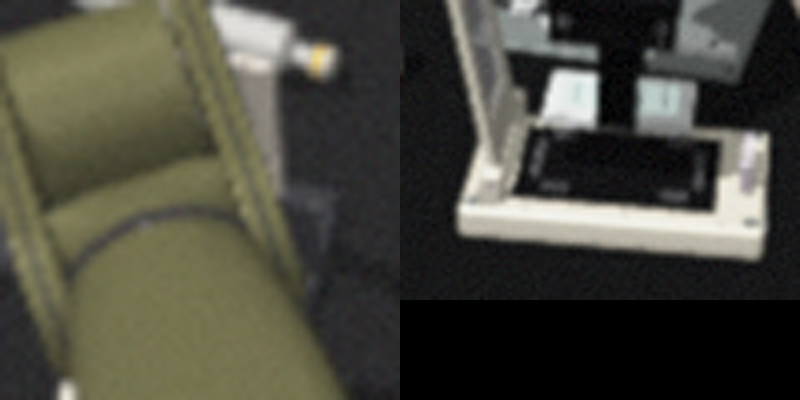

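```bash
cat > e.py <<'E'
from edge import *
from g import pose
p,yaw=pose();py=yaw-np.pi if yaw>0 else yaw+np.pi
c,sn=np.cos(py),np.sin(py)
P=np.array([p[0]-.5*c,p[1]-.5*sn,py]);z0=p[2]-190-3.6
print('plate pose',P.round(3),'bottom z',z0.round(1))
s=load('side');s['T']=np.array(s['T'])
J=json.load(open('x.json'))
R=np.array([451.07,349.6,.042])
for k in range(3):
    G=gaussian_filter(s['img'].astype(float)[:,:,k],.6)
    E=lambda fr,a,b,z,W=3:edge(s,G,fr,a,b,z,W)
    print('plate near',E(P,(-43,-20),(-43,22),z0+8),'far',E(P,(43,-20),(43,22),z0+8),'| right far part',E(P,(18,-27),(38,-27),z0+8),'right near',E(P,(-38,-27),(-18,-27),z0+8))
    print(' reader near top',E(R,(-88,-50),(-88,50),20),'left bottom',E(R,(-80,59),(80,59),0),'right top near',E(R,(-80,-59),(-58,-59),20))
    print(' nest dark near edge',E(R,(-60,-35),(-60,35),20,4))
E
python3 e.py
```

```text
plate pose [4.50329e+02 3.49390e+02 4.10000e-02] bottom z 59.8
plate near (array([-42.07,   6.85], dtype=float32), 'ang 1.5591', 25) far (array([45.2 ,  2.08], dtype=float32), 'ang -1.5692', 25) | right far part (array([ 28.07, -26.84], dtype=float32), 'ang 0.0638', 25) right near (array([-25.43, -24.48], dtype=float32), 'ang 0.0462', 25)
 reader near top (array([-88.23,  -2.51], dtype=float32), 'ang -1.5586', 25) left bottom (array([ 6.07, 57.78], dtype=float32), 'ang 0.0028', 25) right top near (array([-69.46, -55.48], dtype=float32), 'ang -0.1547', 25)
 nest dark near edge (array([-59.05,   1.72], dtype=float32), 'ang -1.5708', 25)
plate near (array([-42.07,   2.65], dtype=float32), 'ang 1.5544', 25) far (array([45.3 , -0.59], dtype=float32), 'ang -1.5618', 25) | right far part (array([ 26.98, -26.79], dtype=float32), 'ang 0.0532', 25) right near (array([-25.43, -24.43], dtype=float32), 'ang 0.0532', 25)
 reader near top (array([-88.11,  -2.09], dtype=float32), 'ang -1.5639', 25) left bottom (array([ 0.44, 57.76], dtype=float32), 'ang 0.0014', 25) right top near (array([-68.09, -55.53], dtype=float32), 'ang -0.1756', 25)
 nest dark near edge (array([-58.96,   4.05], dtype=float32), 'ang -1.5674', 25)
plate near (array([-42.07,   6.85], dtype=float32), 'ang 1.5577', 25) far (array([45.2 ,  2.08], dtype=float32), 'ang -1.5692', 25) | right far part (array([ 28.07, -26.84], dtype=float32), 'ang 0.0638', 25) right near (array([-25.42, -24.58], dtype=float32), 'ang 0.0541', 25)
 reader near top (array([-87.95,   3.75], dtype=float32), 'ang -1.5686', 25) left bottom (array([ 0.48, 57.83], dtype=float32), 'ang 0.0028', 25) right top near (array([-70.65, -55.02], dtype=float32), 'ang -0.1700', 25)
 nest dark near edge (array([-58.96,   2.6 ], dtype=float32), 'ang 1.5687', 25)
```

```bash
cat > f.py <<'E'
from icp import *
def skip(nm,c,p):
    if nm=='reader' and c=='top': return p[1]<194
    if nm=='reader' and c=='side': return p[0]<267 and p[1]<276
    if nm=='tray' and c=='side': return p[0]<266
    return False
for n in('top','side'):
    s=load(n);s['img']=cv2.imread(f'pics/{n}.png')
    X={'tray':np.array([475,119,-.11]),'plate':np.array([453,92,-.167]),'reader':np.array([451,349,.041])}
    X,_=run(['tray','plate','reader'],X,{n:s},skip,fitcam=False,R0=2.5,verbose=False)
    print(n,{k:np.round(v,3).tolist() for k,v in X.items()})
    def loc(fr,uv,z):
        P=atz(s,uv,z)[:,:2]-fr[:2];c,sn=np.cos(fr[2]),np.sin(fr[2]);return np.c_[c*P[:,0]+sn*P[:,1],-sn*P[:,0]+c*P[:,1]].round(1).tolist()
    A=lambda p:np.array([185,160])+(np.array(p,float)+.5)/5.503-.5
    B=lambda p:np.array([235,200])+(np.array(p,float)+.5)/6.3-.5
    if n=='top':pts=[A(p) for p in((167,226),(137,362),(115,238),(210,250),(95,335),(188,352))]
    else:pts=[B(p) for p in((219,405),(470,425),(265,369),(440,380),(243,450),(432,465))]
    w=atz(s,pts,22.5)[:,:2];print(' rails world: far/near mean',w[:2].mean(0).round(1),'corners mean',w[2:].mean(0).round(1), loc(X['reader'],pts,22.5))
E
python3 f.py
```

```text
top {'tray': [474.72, 119.346, -0.11], 'plate': [452.634, 93.085, -0.17], 'reader': [450.857, 349.705, 0.045]}
 rails world: far/near mean [448.7 348.8] corners mean [448.7 348.9] [[45.5, -0.9], [-49.8, -0.8], [31.4, 31.4], [33.9, -32.4], [-36.5, 30.3], [-37.4, -32.3]]
side {'tray': [478.21, 120.98, -0.106], 'plate': [455.04, 89.38, -0.153], 'reader': [451.176, 349.513, 0.039]}
 rails world: far/near mean [451.5 350.4] corners mean [451.2 350.4] [[48.3, 1.0], [-47.5, 0.9], [34.3, -29.4], [-33.9, -31.6], [35.0, 32.4], [-35.3, 32.1]]
```

Request:
arm_command --pt "0 0 1.0 0 5" --pt "0 0 1.0 0 5" --pt "0 0 0.8 0 5" --pt "0 0 0.4 0 5" --pt "0 0 0 0 5" --pt "0 0 0.1 0 5" --pt "0 0 0.1 0 5"

```text
clock: 22.25
ee_pos: [450.6, 350.4, 219.6]
eef_rot: [-0.021, 1.0, 0.0, 0.0]
ft_force: [-0.3, 1.2, -0.6]
grip_width: 0.559
gripper_force: 25.0
```

Request:
arm_command --pt "0 0 0.1 0 5" --pt "0 0 0.1 0 5"

```text
clock: 22.5
ee_pos: [450.5, 350.2, 217.3]
eef_rot: [-0.021, 1.0, 0.0, 0.0]
ft_force: [-0.8, -0.2, -0.0]
grip_width: 0.562
gripper_force: 25.0
```

```bash
python3 -c "
from g import *
where('reader')"
```

```text
t 22.50 reader tip [-0.95  2.3  27.31] dyaw -3.1416 F [-0.8 -0.2 -0. ] T [ 0.06 -0.11 -0.04] w 0.562 gf 25.0
```

Request:
arm_command --pt "0 0 0.1 0 5" --pt "0 0 0.1 0 5"

```text
clock: 22.75
ee_pos: [450.5, 350.2, 215.2]
eef_rot: [-0.021, 1.0, -0.0, -0.0]
ft_force: [-1.0, 0.8, -1.0]
grip_width: 0.567
gripper_force: 25.0
```

Request:
arm_command --pt "0 0 0.1 0 5"

```text
clock: 22.88
ee_pos: [450.5, 350.2, 214.2]
eef_rot: [-0.021, 1.0, 0.0, -0.0]
ft_force: [0.4, -0.3, -1.5]
grip_width: 0.562
gripper_force: 25.0
```

Request:
arm_command --pt "0 0 0.05 0 5"

```text
clock: 23.0
ee_pos: [450.4, 350.2, 213.6]
eef_rot: [-0.021, 1.0, -0.0, -0.0]
ft_force: [-0.6, -0.0, -1.1]
grip_width: 0.562
gripper_force: 25.0
```

Request:
arm_command --pt "0 0 0.05 0 5" --pt "0 0 0 0 5"

```text
clock: 23.25
ee_pos: [450.5, 350.2, 213.6]
eef_rot: [-0.021, 1.0, -0.0, -0.0]
ft_force: [-1.5, -0.8, 2.5]
grip_width: 0.563
gripper_force: 25.0
```

Request:
arm_command --pt "0 0 0.03 0 5" --pt "0 0 0 0 5"

```text
clock: 23.5
ee_pos: [450.5, 350.2, 213.6]
eef_rot: [-0.021, 1.0, -0.0, -0.0]
ft_force: [-2.3, -1.2, 5.7]
grip_width: 0.567
gripper_force: 25.0
```

Request:
arm_command --pt "0 0 0 0 5.6" --pt "0 0 0 0 5.9" --pt "0 0 0 0 6.4" --pt "0 0 0 0 6.8" --pt "0 0 -0.5 0 6.8" --pt "0 0 -1.5 0 6.8" --pt "0 0 -3 0 6.8" --pt "0 0 -3 0 6.8" --pt "0 0 0 0 6.8" --squeeze 3

```text
clock: 24.62
ee_pos: [451.5, 350.9, 297.4]
eef_rot: [-0.021, 1.0, 0.002, 0.003]
ft_force: [-0.3, -0.4, 0.0]
grip_width: 0.717
gripper_force: 0.0
```

```bash
cat > e2.py <<'E'
from edge import *
from g import where
where('reader')
s=snap('side');s['T']=np.array(s['T'])
# biased by side camera (+1.6,+1.2)
P=np.array([450.2+1.6,349.8+1.2,.042])
for k in range(3):
    G=gaussian_filter(s['img'].astype(float)[:,:,k],.6)
    E=lambda a,b,z,W=3:edge(s,G,P,a,b,z,W)
    print('near',E((-43,-20),(-43,22),28),'far',E((43,-20),(43,22),28),'right',E((-36,-27),(36,-27),28),'left',E((-36,27),(36,27),24))
# height by triangulation-free check: mean top height from depth of inner patch
uv=proj(s,body(P,[[x,y,28] for x in(-30,-10,10,30) for y in(-15,0,15)]));print('depth z',np.round(depth(s,uv)[:,2],0))
E
python3 e2.py
```

```text
t 24.62 reader tip [  0.12   2.93 107.38] dyaw -3.1416 F [-0.3 -0.4  0. ] T [ 0.11 -0.12 -0.02] w 0.717 gf 0.0
near (array([-43.64,  -1.05], dtype=float32), 'ang -1.5479', 25) far (array([43.25,  1.96], dtype=float32), 'ang -1.5380', 25) right None left (array([ 2.37, 32.77], dtype=float32), 'ang -0.0011', 25)
near (array([-43.64,  -1.05], dtype=float32), 'ang -1.5479', 25) far (array([43.25,  1.96], dtype=float32), 'ang -1.5380', 25) right None left (array([ 0.04, 32.76], dtype=float32), 'ang 0.0009', 25)
near (array([-43.64,  -1.05], dtype=float32), 'ang -1.5479', 25) far (array([43.22,  2.5 ], dtype=float32), 'ang -1.5419', 25) right None left (array([-1.000e-02,  3.276e+01], dtype=float32), 'ang 0.0009', 25)
depth z [28. 27. 28. 29. 26. 26. 28. 27. 27. 27. 26. 27.]
```

```bash
python3 - <<'E'
from g import *
R=np.array([450.2,349.6,.042]);J['reader']=R.tolist()
d=json.load(open('x.json'));d['X']['reader']=R.tolist();json.dump(d,open('x.json','w'))
from icp import body
for n in('top','side'):
    s=load(n);G=None
    for th in(1.7,1.75,1.8,1.85,1.9,1.95):
        P=body(R,[[70-140*np.cos(th),y,34+140*np.sin(th)] for y in(42,-42)]);q=proj(s,P)
        f=(np.array([185,160]),5.503) if n=='top' else (np.array([235,200]),6.3)
        print(n,th,((q-f[0]+.5)*f[1]-.5).round(0).tolist())
plan('reader',125,0,200,np.pi)
E
```

```text
top 1.7 [[88.0, 72.0], [220.0, 93.0]]
top 1.75 [[90.0, 62.0], [222.0, 84.0]]
top 1.8 [[93.0, 53.0], [225.0, 75.0]]
top 1.85 [[96.0, 44.0], [227.0, 66.0]]
top 1.9 [[98.0, 36.0], [230.0, 57.0]]
top 1.95 [[101.0, 28.0], [232.0, 49.0]]
side 1.7 [[101.0, 82.0], [138.0, -8.0]]
side 1.75 [[81.0, 84.0], [119.0, -7.0]]
side 1.8 [[62.0, 86.0], [101.0, -4.0]]
side 1.85 [[43.0, 89.0], [84.0, -1.0]]
side 1.9 [[24.0, 93.0], [66.0, 3.0]]
side 1.95 [[6.0, 98.0], [49.0, 7.0]]
target [575.1 354.8 390. ] turn deg -0.01 tool shift cm x -12.426 y -0.086 z -9.485
```

Request:
arm_command --pt "0 0 -4 0 4" --pt "0 0 -5 0 1" --pt "-3 0 0 0 0" --pt "-4 0 0 0 0" --pt "-4 0 0 0 0" --pt "-2.4 -0.1 0 0 0" --pt "0 0 2.5 0 0" --pt "0 0 2.5 0 0" --pt "0 0 0 0 0"

```text
clock: 25.8
ee_pos: [583.4, 354.2, 328.2]
eef_rot: [-0.021, 1.0, -0.002, -0.004]
ft_force: [-0.1, 0.3, -0.1]
grip_width: 0.005
gripper_force: 0.0
```

```bash
python3 - <<'E'
from g import *
where('reader')
for th in np.arange(1.8,-.01,-.1):
    c,s=np.cos(th),np.sin(th)
    if th>1.57: x,z=70-115*c+3*s+10,34+115*s-4
    else: x,z=70-115*c+3*s+10,34+115*s+3*c
    print(round(th,1),round(x,1),round(z,1))
E
```

```text
t 25.80 reader tip [133.32  -0.96 138.21] dyaw -3.1418 F [-0.1  0.3 -0.1] T [ 0.09 -0.16  0.  ] w 0.005 gf 0.0
1.8 109.0 142.0
1.7 97.8 144.0
1.6 86.4 145.0
1.5 74.9 148.9
1.4 63.4 147.8
1.3 52.1 145.6
1.2 41.1 142.3
1.1 30.5 137.8
1.0 20.4 132.4
0.9 10.9 125.9
0.8 2.0 118.6
0.7 -6.0 110.4
0.6 -13.2 101.4
0.5 -19.5 91.8
0.4 -24.8 81.5
0.3 -29.0 70.9
0.2 -32.1 59.8
0.1 -34.1 48.5
-0.0 -35.0 37.0
```

Request:
arm_command --pt "1.2 -0.1 0 0 0" --pt "1.2 0 0 0 0" --pt "1.2 0 0 0 0" --pt "1.15 0 0 0 0" --pt "1.15 0 0 0 0" --pt "1.15 0 0 0 0" --pt "1.1 0 0 0 0"

```text
clock: 26.68
ee_pos: [502.1, 350.4, 332.8]
eef_rot: [-0.021, 1.0, -0.0, -0.0]
ft_force: [0.2, -0.1, -1.0]
grip_width: 0.005
gripper_force: 0.1
```

Request:
arm_command --pt "1.1 0 0.1 0 0" --pt "1.05 0 0.3 0 0" --pt "1.0 0 0.4 0 0" --pt "0.95 0 0.6 0 0" --pt "0.9 0 0.7 0 0" --pt "0.8 0 0.8 0 0"

```text
clock: 27.42
ee_pos: [444.5, 347.9, 303.3]
eef_rot: [-0.021, 1.0, -0.0, -0.0]
ft_force: [-0.2, 0.9, -0.2]
grip_width: 0.001
gripper_force: 0.0
```

```bash
python3 - <<'E'
from g import *
from icp import body
where('reader');s=snap('side');R=J['reader']
# lid angle: depth of lid points? test free space: depth along reader mid-plane
for th in(1.8,1.2,1.0,.8,.6,.4,.1):
    P=body(R,[[70-L*np.cos(th)+3*np.sin(th),38,34+L*np.sin(th)+3*np.cos(th)] for L in(60,90,110,130)])
    D=depth(s,proj(s,P));print(th,'depth minus model',np.round(np.linalg.norm(D-np.array(s['T'])[:3,3],axis=1)-np.linalg.norm(P-np.array(s['T'])[:3,3],axis=1),0))
E
```

```text
t 27.43 reader tip [ -5.81  -1.43 113.34] dyaw -3.1417 F [-0.2  0.9 -0.2] T [ 0.12 -0.16  0.03] w 0.001 gf 0.0
1.8 depth minus model [192. 272. 327. 387.]
1.2 depth minus model [194. 255. 304. 352.]
1.0 depth minus model [ 73. 234. 283.  35.]
0.8 depth minus model [41. 64. 75. 86.]
0.6 depth minus model [ 2. 14.  7.  9.]
0.4 depth minus model [ 68. 149. 165. 188.]
0.1 depth minus model [29. 39. 42. 62.]
```

Request:
arm_command --pt "0.7 0 0.85 0 0" --pt "0.6 0 0.95 0 0" --pt "0.55 0 1.0 0 0" --pt "0.45 0 1.05 0 0" --pt "0.3 0 1.1 0 0" --pt "0.2 0 1.0 0 0" --pt "0 0 0 0 0"

```text
clock: 28.35
ee_pos: [416.7, 346.6, 243.2]
eef_rot: [-0.021, 1.0, -0.001, -0.001]
ft_force: [-0.1, -0.7, -0.3]
grip_width: 0.007
gripper_force: 0.0
```

```bash
python3 - <<'E'
from g import *
where('reader')
E
```

```text
t 28.35 reader tip [-33.62  -1.61  53.2 ] dyaw -3.1416 F [-0.1 -0.7 -0.3] T [ 0.08 -0.16 -0.01] w 0.007 gf 0.0
```

Request:
arm_command --pt "1.1 0.15 0 0 0" --pt "0 0 0.4 0 0" --pt "0 0 0.3 0 0" --pt "0 0 0.2 0 0" --pt "0 0 0.1 0 0"

```text
clock: 28.98
ee_pos: [406.2, 348.0, 235.3]
eef_rot: [-0.021, 1.0, -0.0, -0.0]
ft_force: [-2.9, -0.9, 4.2]
grip_width: 0.003
gripper_force: 1.8
```

Request:
arm_command --pt "0 0 0.1 0 0" --pt "0 0 0.1 0 0"

```text
clock: 29.22
ee_pos: [406.1, 348.0, 233.4]
eef_rot: [-0.021, 1.0, -0.0, -0.001]
ft_force: [-3.9, -1.1, 6.5]
grip_width: 0.006
gripper_force: 3.3
```

Request:
arm_command --pt "0 0 0.1 0 0" --pt "0 0 0.1 0 0"

```text
clock: 29.48
ee_pos: [406.2, 348.0, 230.8]
eef_rot: [-0.021, 1.0, 0.0, 0.0]
ft_force: [-0.4, 0.2, 2.2]
grip_width: 0.008
gripper_force: 1.1
```

Request:
arm_command --pt "0 0 0.1 0 0"

```text
clock: 29.6
ee_pos: [406.2, 347.9, 229.5]
eef_rot: [-0.021, 1.0, 0.0, 0.0]
ft_force: [-0.5, -1.2, 3.1]
grip_width: 0.003
gripper_force: 1.0
```

Request:
arm_command --pt "0 0 0.1 0 0"

```text
clock: 29.72
ee_pos: [406.2, 347.9, 228.5]
eef_rot: [-0.021, 1.0, 0.0, 0.0]
ft_force: [-0.1, -0.4, 1.1]
grip_width: 0.004
gripper_force: 0.0
```

Request:
arm_command --pt "0 0 0.1 0 0" --pt "0 0 0 0 0"

```text
clock: 29.98
ee_pos: [406.1, 347.8, 227.3]
eef_rot: [-0.021, 1.0, -0.0, -0.0]
ft_force: [0.3, -0.9, 0.5]
grip_width: 0.006
gripper_force: 0.8
```

Request:
arm_command --pt "0 0 0.1 0 0" --pt "0 0 0 0 0"

```text
clock: 30.22
ee_pos: [406.1, 347.9, 227.2]
eef_rot: [-0.021, 1.0, -0.0, -0.0]
ft_force: [-1.9, -2.0, 6.8]
grip_width: 0.004
gripper_force: 3.5
```

Request:
arm_command --pt "0 0 0.1 0 0" --pt "0 0 0.1 0 0" --pt "0 0 0 0 0"

```text
clock: 30.6
ee_pos: [406.3, 348.0, 227.0]
eef_rot: [-0.021, 1.0, -0.001, -0.001]
ft_force: [-7.2, -5.4, 18.7]
grip_width: 0.004
gripper_force: 8.8
```

Request:
arm_command --pt "0 0 -0.4 0 0" --pt "0 0 -1 0 0" --pt "0 0 -4 0 0" --pt "0 0 -5 0 0" --pt "0 0 -5 0 0" --pt "3 0 -3 0 0" --pt "5 0 0 0 0" --pt "4 -4 0 0 0" --pt "0 -5 0 0 0" --pt "0 -5 0 0 0"

```text
clock: 31.85
ee_pos: [291.1, 201.9, 408.5]
eef_rot: [-0.022, 1.0, 0.0, 0.001]
ft_force: [1.4, 0.0, 0.2]
grip_width: 0.003
gripper_force: 0.0
```

Request:
arm_command --pt "0 -6 0 0 0" --pt "0 -6 0 0 0" --pt "0 -6 0 0 0" --pt "0 -5 0 0 0" --pt "0 0 0 0 0"

```text
clock: 32.48
ee_pos: [301.2, -29.8, 408.5]
eef_rot: [-0.016, 1.0, -0.0, 0.0]
ft_force: [-0.8, 0.6, 0.2]
grip_width: 0.003
gripper_force: 0.0
```

```bash
python3 - <<'E'
from g import *
from icp import body
where('reader');R=J['reader']
for n in('side','top'):
    s=snap(n)
    for L in(60,90,130):
        P=body(R,[[70-L,y,37] for y in(-38,-34,34,38)]);print(n,L,depth(s,proj(s,P))[:,2].round(0))
    X=body(R,[[88+3,0,0],[-88,-59,20]])
s=load('top')
# compare tray and bystanders with the first picture
a=cv2.imread('pics/top.png').astype(int);d=abs(a-s['img'].astype(int)).max(2)>60
d=cv2.morphologyEx(d.astype(np.uint8),cv2.MORPH_OPEN,np.ones((2,2)))
n,l,st,c=cv2.connectedComponentsWithStats(d);print([(st[i].tolist()) for i in range(1,n) if st[i,4]>8])
E
```

```text
t 32.48 reader tip [-164.75 -372.82  218.51] dyaw -3.1515 F [-0.8  0.6  0.2] T [ 0.08 -0.13 -0.02] w 0.003 gf 0.0
side 60 [-2. 36. 37. 37.]
side 90 [ 1. 35. 36. 36.]
side 130 [-2. 34. 35. 35.]
top 60 [38. 39. 33. 32.]
top 90 [44. 41. 45. 37.]
top 130 [37. 36. 30. 35.]
[[199, 171, 30, 61, 1256], [273, 216, 21, 35, 378], [283, 219, 25, 40, 165], [304, 222, 32, 30, 511], [328, 236, 15, 21, 111], [332, 257, 13, 15, 94], [303, 258, 22, 14, 198], [279, 262, 18, 4, 52], [336, 275, 3, 5, 12], [296, 281, 243, 87, 11948], [265, 285, 8, 10, 29], [302, 286, 4, 3, 9], [266, 291, 25, 27, 315], [152, 301, 120, 119, 6888], [297, 347, 5, 6, 22], [303, 347, 6, 5, 21], [275, 380, 5, 5, 20], [278, 394, 7, 4, 20]]
```

```bash
python3 -c "
from workcell import bot
print(bot.finish_job())"
```

```text
the job is handed in; nothing more can be done
None
```

I squared the plate against the fence (about 8 N) and the stop (about 7 N), then laid it in the reader's nest. I pressed the cover shut past the latch and handed the job in at 32.6 s; the final depth readings show the cover lying level, about 36 mm above the bench.

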